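# Load the hairbrush into the steriliser drawer

### The job

The washed hairbrush on the rubber mat has to go into the tool steriliser: pull the steriliser's drawer right out to its stop, lay the brush flat and bristles up, as it lies now, on the floor of the empty lane with its length along the lane (set it down, do not drop it in), and push the drawer fully home again. Leave the steel comb and the shears in their lane of the drawer, and everything else on the counter where it is.

Things in the scene. Friction and masses are not known exactly. Their poses are not given: they have to be found in the camera images.
- drawer (a joint): How far the drawer of the white tool steriliser is pulled out, m: 0 fully home, 0.205 at its stop. It slides straight out of the housing's front; about 2.5 N friction and a little damping, no spring or latch, stays where left. May start up to 12 mm ajar. Housing: fixed on the counter, 250 deep x 320 wide x 130 mm high, control panel with a 22 mm proud timer knob at the right end of its front.
- drawer_handle (a point): Middle of the drawer's pull bar: level round steel bar, 10 mm thick, 120 mm along y, 96 mm above the counter, 34 mm below the housing's top, 35 mm free behind it. Moves with the drawer; -x is the way it pulls out, y left seen from the robot, z up. From here the floor centre of the tray's empty lane lies at x +160, y +50, z -66 mm; that of the used lane at x +160, y -57, z -66.
- drawer_face (a point): Middle of the top edge of the drawer's white face (246 wide, 16 thick, top 118 mm above the counter), same axes. Behind it a steel tray with two lanes along x: left (+y) empty, 200 x 100 mm inside; right used by steel comb and shears, 200 x 106. Walls 4 mm thick, 42 mm high; floor 88 mm below this edge. At the stop both lanes are wholly out, their middle 101 mm in front of the housing's front.
- hairbrush: Black hairbrush lying on its back on the mat, bristles up, 172 mm long (x): bristled oblong head 88 x 50 x 32 mm high at the +x end, straight handle 20 mm wide (y) and 16 mm thick (z) to the -x end. Origin at the middle of its length and width on its underside; z up. 70 to 140 g, balances near its origin.
- hairbrush_grip (a point): Point on the hairbrush's handle, 16 mm from the brush's origin towards the handle end, 8 mm above its underside: the place to grip, across y (20 mm). The head starts 14 mm further to +x.
- mat: Thin pale grey rubber mat 215 (x) x 330 (y) x 3 mm, fixed, on which the hairbrush, the tail comb and the tint brush lie side by side about 100 mm apart, in any order, lengthwise roughly along the mat's x. Origin under its centre.
- tail_comb: Black tail comb, 205 x 28 x 5 mm, flat with a thin rod handle, on the mat; origin at its centre, underside. To be left.
- tint_brush: Black tint brush, 195 x 48 x 9 mm, narrow handle and flat wide pale bristle end, on the mat; origin near its middle, underside. To be left.
- steel_comb: Flat steel comb without handle, 165 (x) x 26 x 5 mm, along the right-hand lane of the drawer; origin at the middle of its front end (nearest the drawer face), underside. To be left in its lane.
- shears: Steel hairdressing shears, 155 (x) x 56 x 8 mm, along the right-hand lane of the drawer; origin at the front end of their rings (nearest the drawer face), underside. To be left in their lane.
- mixing_bowl: Black mixing bowl, 120 mm across and 55 mm high, on the digital scale behind the mat (scale 135 x 170 x 29 mm); origin under its centre. To be left.
- spray_bottle: Grey spray bottle with black trigger head, 70 mm across, 178 mm high, to the left of the steriliser; origin under its centre. To be left.
Not all that is in view belongs to the job. Of the things that look like the hairbrush, take the one that is farthest to the robot's right at the start.

How it is judged:
On the way, in this order (a step that is already met when the one before it is completed fails the run):
1. the drawer is pulled out to its stop (within 7 mm) (value of joint drawer above 0.198 m), for 0.2 s.
2. the hairbrush lies flat on the floor of the empty lane, released, the drawer still well out (x of hairbrush in the frame of drawer_handle between 0.13 and 0.19 m and y of hairbrush in the frame of drawer_handle between 0.005 and 0.095 m and z of hairbrush in the frame of drawer_handle between -0.07 and -0.06 m and angle between hairbrush's own z axis and vertical below 0.12 rad and contact force between the fingers and hairbrush below 0.05 N and linear speed of hairbrush below 0.03 m/s and value of joint drawer above 0.15 m), for 0.2 s.
At the end, for the whole second after the job is handed in: The drawer is fully home (within 5 mm) with the hairbrush lying flat on the floor of the drawer's left, formerly empty lane (underside within 6 mm of the lane floor, tilted less than 0.12 rad), released and at rest; the steel comb and the shears still lie in their own lane (value of joint drawer below 0.005 m and x of hairbrush in the frame of drawer_handle between 0.13 and 0.19 m and y of hairbrush in the frame of drawer_handle between 0.005 and 0.095 m and z of hairbrush in the frame of drawer_handle between -0.07 and -0.06 m and angle between hairbrush's own z axis and vertical below 0.12 rad and contact force between the fingers and hairbrush below 0.05 N and linear speed of hairbrush below 0.03 m/s and y of steel_comb in the frame of drawer_handle between -0.11 and -0.004 m and z of each of steel_comb, shears in the frame of drawer_handle below -0.041 m and y of shears in the frame of drawer_handle between -0.11 and -0.004 m); the robot touches nothing.
It fails at once if the hairbrush is let go while still more than 55 mm above the floor of the drawer tray (dropped in) (contact force between the fingers and hairbrush below 0.02 N and z of hairbrush in the frame of drawer_handle above -0.011 m and x of hairbrush in the frame of drawer_handle between 0.04 and 0.28 m and y of hairbrush in the frame of drawer_handle between -0.13 and 0.12 m).
It fails at once if the tail comb or the tint brush on the mat is moved more than 30 mm (distance of any of tail_comb, tint_brush from where it was at the start of the episode above 0.03 m).
It fails at once if the mixing bowl or the spray bottle is moved more than 30 mm (distance of any of mixing_bowl, spray_bottle from where it was at the start of the episode above 0.03 m).
It fails at once if the steel comb or the shears leave their lane of the drawer (not (y of steel_comb in the frame of drawer_handle between -0.11 and -0.004 m and z of each of steel_comb, shears in the frame of drawer_handle below -0.041 m and y of shears in the frame of drawer_handle between -0.11 and -0.004 m)).
It also fails if it takes over 67 s, if anything falls off the work surface, if the arm or the gripper's body presses on something with over 40 N, if the wrist force passes 120 N, or if a joint passes its speed limit or range.

### The arm

A 7-joint arm with a two-finger parallel gripper is mounted at the origin on the work surface. World frame = base frame: x ahead of the robot, y to its left, z up, the work surface at z = 0. Lengths are in m, angles in rad, forces in N, time in s.
With the tool pointing down it reaches from about 0.4 to 0.875 m from the base axis. Payload 6.5 kg.
Tool frame: the origin (TCP) lies on the centre line of the jaws, within the pads' length; the fingertips stand ahead of it and the grasp point (between the pads) lies 6 mm ahead of it (env.finger_overhang is the z of the fingertips in the tool frame, in m); z points along the fingers, y is the line along which they close (so a half turn about z gives the same grasp; the last joint's range is limited). The gripper opens to 85 mm and grips with 20 to 120 N. Pads are 22 mm wide; open, the fingers measure 114 mm over their backs; the gripper's body (76 mm by 85 mm) begins 54 mm behind the grasp point. The pads swing forward as they close: fully open they stand 13 mm farther back than shut.
Start: joints at [-1.415, 0.536, -0.004, 1.538, 0.003, 1.067, -0.071], TCP at [0.143, 0.634, 0.256] pointing down, gripper open.
Joint ranges: [-2.7, 2.7], [-0.37, 2.16], [-1.27, 1.26], [0.24, 2.4], [-1.31, 4.45], [0.19, 1.91], [-2.76, 2.76]. Speed limits (rad/s): [2.39, 2.39, 3.14, 3.14, 3.14, 3.14, 3.14].

### API

Orientations are given as a unit quaternion [x, y, z, w].
In Python, from station import env, imaging gives the robot as it stands. The module is installed in compiled form; this text tells all that it offers.
- The arm moves only by the shell command python3 -m inch 'ROWS' [FORCE]. ROWS is JSON, a list of rows, each an object of numbers: "dx", "dy", "dz": the shift along the tool's x, y, z in cm; "wx", "wy", "wz": the turn, a rotation vector about the tool's x, y, z in degrees; "claw": the finger opening in cm, from 0 to 8.54. A call has 1 to 10 rows; each row shifts and turns the commanded pose from where the row before left it, along the tool's axes as they then stand; what a row does not reach is not made up. A row lasts 1/10 s, in which the tool goes at most 50 mm and 8.59 degrees, less where a joint would pass 70% of its speed; a pose out of reach is approached as far as the arm can. A call is refused whole if a number of a shift passes 5 or a number of a turn 8.59, either way. A call with a gripper value outside its range is refused whole. The fingers move at their own pace and stop on an object; FORCE is the grip in N (left out, the last holds). Time passes only in rows, so rows that do not move let the fingers close. It gives the time, the measured TCP pose, the force, the opening and the grip force at its end, in the units of the state.
- env.get_obs(): the state, without advancing time (a new reading comes with each control period).
- imaging.read_camera(name): name is "scene" or "top" or "wrist"; returns a dict with "image" (384x512x3 uint8, red, green, blue), "intrinsics" (3x3 intrinsics, pixels), "R" (3x3) and "t" (3): a world point X has camera coordinates R X + t; the wrist camera has in their place "tool_from_camera" (4x4, takes a point from camera to tool coordinates, whose origin is the TCP and whose axes are the flange's). Camera axes: x right, y down, z forward; pixel columns grow to the right and rows downward; lengths in m; the calibration is good to about 2 mm. A picture is of the moment at which its call begins: read the wrist's pose just before it. There is no depth.
- env.job_done(): hands the job in; it is judged then, once.
The state is a dict: "time_s": time; "joint_positions": joint angles; "joint_vel": joint speeds; "joint_efforts": joint torques, N m; "tcp_pos": TCP position; "orientation": TCP orientation; "contact_force": force on the tool from outside, world axes, zero at the start; "ft_torque": the same for the moment, N m; "gripper_width": finger opening in m; "finger_force": force on a finger pad.
Only numpy, scipy, OpenCV 4.12 (cv2) and the standard library are available. Lean on these libraries where they do the work, as an engineer would, in place of code of your own. Each camera call takes 0.05 s, during which the arm holds its last target. There are 200 camera calls.

## Working session

There is one attempt and no reset: what is moved stays moved. The work goes in short steps, Python scripts to look and compute and a shell command to move; the robot and the scene stay as the last step left them, time stands still between calls to the robot, and variables do not carry over. Pictures are saved under pics/ and viewed, at most 12 in all, crops included, and the job is handed in when it is done.

```bash
mkdir -p pics
cat > h.py <<'E'
import numpy as np, cv2
from station import env, imaging
from scipy.spatial.transform import Rotation as Ro
def shot(n,f):
    o=env.get_obs(); d=imaging.read_camera(n); cv2.imwrite('pics/'+f,d['image'][:,:,::-1])
    K=np.array(d['intrinsics'])
    if n=='wrist':
        M=np.array(d['tool_from_camera']); T=np.eye(4); T[:3,:3]=Ro.from_quat(o['orientation']).as_matrix(); T[:3,3]=o['tcp_pos']
        W=T@M; R=W[:3,:3].T; t=-R@W[:3,3]
    else: R=np.array(d['R']); t=np.array(d['t'])
    np.savez('pics/'+f+'.npz',K=K,R=R,t=t); return d['image']
def ray(f,u,v):
    c=np.load('pics/'+f+'.npz'); R,t=c['R'],c['t']
    return -R.T@t, R.T@np.linalg.solve(c['K'],[u,v,1.])
def onz(f,u,v,z):
    C,d=ray(f,u,v); return np.round(C+d*(z-C[2])/d[2],4)
def proj(f,X):
    c=np.load('pics/'+f+'.npz'); p=c['K']@(c['R']@np.array(X)+c['t']); return np.round(p[:2]/p[2],1)
E
python3 - <<'E'
from h import *
a=shot('top','top0.png'); b=shot('scene','scene0.png')
for f in('top0.png','scene0.png'):print(ray(f,256,192))
o=env.get_obs();print(o['tcp_pos'],o['orientation'],env.finger_overhang,o['gripper_width'])
print(Ro.from_quat(o['orientation']).as_matrix().round(3))
cv2.imwrite('pics/both.png',cv2.resize(a,(800,600))[:,:,::-1])
E
```

```text
(array([0.44690501, 0.03868304, 1.32839733]), array([ 0.03101869, -0.0224447 , -0.99934455]))
(array([0.96642912, 0.64872202, 0.84988817]), array([-0.43306215, -0.57216564, -0.69661729]))
[0.14288862 0.63355823 0.2554738 ] [ 1.10625905e-01  9.93861799e-01 -7.95107073e-04 -2.10070434e-05] 0.025 0.08541008976896562
[[-0.976  0.22  -0.   ]
 [ 0.22   0.976 -0.002]
 [-0.    -0.002 -1.   ]]
```

View pics/top0.png

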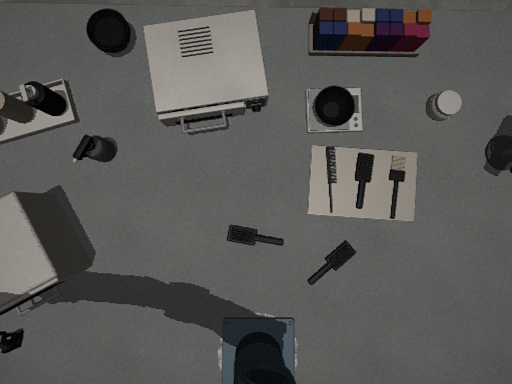

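View pics/scene0.png

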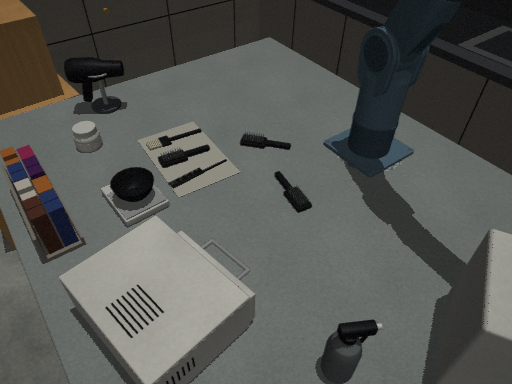

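The top view shows the hairbrush on the mat (364,180), with its handle down to (360,207), between the tail comb (331) and the tint brush (397). Two loose decoy brushes lie further left. The steriliser is at (207,65), slightly turned, and its pull bar runs from about (184,130) to (227,126).

Run:
```python
from h import *
f='top0.png'
im=cv2.imread('pics/'+f)
for n,p,z in [('barL',(184,130),.096),('barR',(227,126),.096),('faceTL',(160,123),.118),('faceTR',(244,113),.118),('houseFL',(157,115),.13),('houseFR',(268,96),.13),('houseBL',(145,26),.13),('houseBR',(255,12),.13),('bowl',(334,104),.08),('spray',(97,149),.17)]:
    print(n,onz(f,*p,z))
g=cv2.cvtColor(im,cv2.COLOR_BGR2GRAY); m=np.zeros_like(g); m[148:216,345:382]=(g[148:216,345:382]<75)*255
P=np.argwhere(m)[:,::-1]
W=np.array([onz(f,u,v,.015) for u,v in P])[:,:2]
r=cv2.minAreaRect(W.astype(np.float32)); print(r,len(P))
c=cv2.boxPoints(r); print(c)
cv2.imwrite('pics/c1.png',np.hstack([cv2.resize(im[80:150,140:280],(800,400),interpolation=2)]))
```

```text
barL [0.6615 0.2188 0.096 ]
barR [0.6743 0.0957 0.096 ]
faceTL [0.6768 0.2832 0.118 ]
faceTR [0.7078 0.047  0.118 ]
houseFL [0.6969 0.2894 0.13  ]
houseFR [ 0.7542 -0.0201  0.13  ]
houseBL [0.9488 0.3273 0.13  ]
houseBR [0.994  0.0181 0.13  ]
bowl [ 0.7457 -0.2165  0.08  ]
spray [0.5949 0.4396 0.17  ]
((0.5401003360748291, -0.31284958124160767), (0.06079462915658951, 0.19427117705345154), 71.91411590576172) 646
[[ 0.4383274  -0.31159002]
 [ 0.6230001  -0.37190002]
 [ 0.64187324 -0.31410915]
 [ 0.4572006  -0.25379914]]
```

View pics/c1.png

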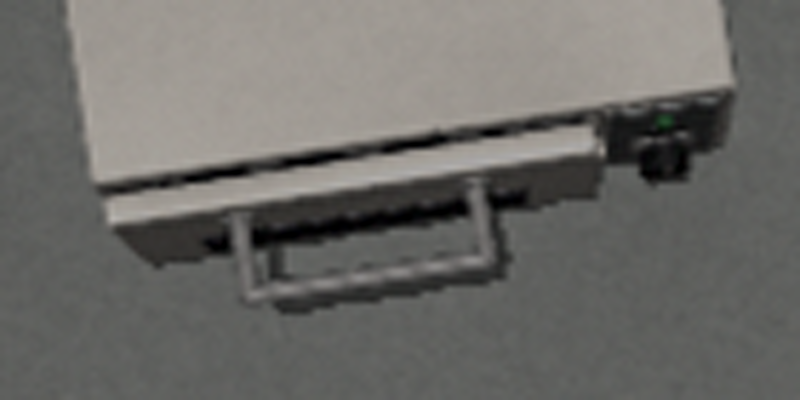

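```bash
python3 -m inch '[{"dx":-4.8,"wz":4.58},{"dx":-4.8,"wz":4.58},{"dx":-4.8,"wz":4.58},{"dx":-4.8,"wz":4.58},{"dx":-4.8,"wz":4.58},{"dx":-4.8,"wz":4.58},{"dx":-4.8,"wz":4.58},{"dx":-4.8,"wz":4.58},{"dx":-4.8,"wz":4.58},{"dx":-4.8,"wz":4.58}]'
python3 -m inch '[{"dx":-4.8,"wz":4.58},{"dx":-4.8,"wz":4.58},{"dx":-4.8,"wz":4.58},{"dx":-4.8,"wz":4.58},{"dx":-2,"wz":4.58},{},{},{}]'
python3 - <<'E'
from h import *
shot('wrist','w1.png'); o=env.get_obs(); print(o['tcp_pos'],Ro.from_quat(o['orientation']).as_matrix().round(3),o['time_s'])
E
```

```text
[0.14289343 0.63365222 0.25561627] [[-0.976  0.22  -0.   ]
 [ 0.22   0.976 -0.001]
 [-0.    -0.001 -1.   ]] 0.15$[0]: bad value
$[0]: bad value
```

View pics/w1.png

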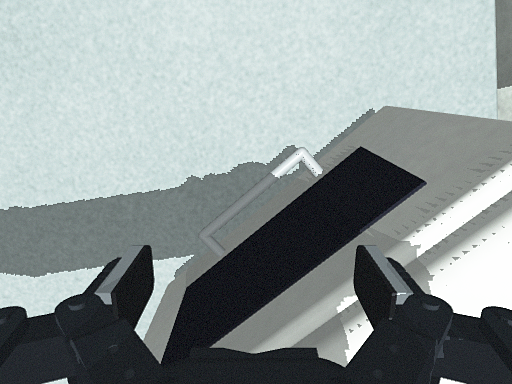

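```bash
python3 - <<'E'
from h import *
for f in('top0.png','scene0.png'):
  print(proj(f,[.143,.634,.256]),proj(f,[.143,.634,.4]),proj(f,[0,0,0]),proj(f,[.4,0,0]))
print(ray('w1.png',256,192), onz('w1.png',300,150,.1), onz('w1.png',210,240,.1), onz('w1.png',385,105,.1),onz('w1.png',420,185,.1),onz('w1.png',256,192,0.))
print(onz('top0.png',95,260,.1),onz('top0.png',50,190,.1))
E
python3 -m inch '[{"dx":0,"dy":0,"dz":-0.5,"wx":0,"wy":0,"wz":0,"claw":8.5}]'
```

```text
[-2.00e-01  3.29e+02] [-39.6 348.8] [257.8 352.8] [258.7 220.7]
[593.8 236.3] [646.  180.8] [368.4 148.1] [276.1 196.2]
(array([0.07270614, 0.64933892, 0.37329537]), array([ 0.28648732, -0.0597421 , -0.95631112])) [0.1278 0.6748 0.1   ] [0.1886 0.5834 0.1   ] [0.1076 0.7458 0.1   ] [0.1787 0.7668 0.1   ] [0.1845 0.626  0.    ]
[0.2905 0.4623 0.1   ] [0.4863 0.5929 0.1   ]
time_s: 0.25
tcp_pos: [0.1428, 0.6334, 0.2604]
orientation: [0.111, 0.994, -0.001, -0.0]
contact_force: [-0.0, -0.5, -0.5]
gripper_width: 0.0851
finger_force: 0.0
```

Run:
```python
import cv2
a=cv2.imread('pics/top0.png')[180:384,0:270]
cv2.imwrite('pics/c2.png',cv2.resize(a,(794,600),interpolation=2))
```

```text
(no output)
```

View pics/c2.png

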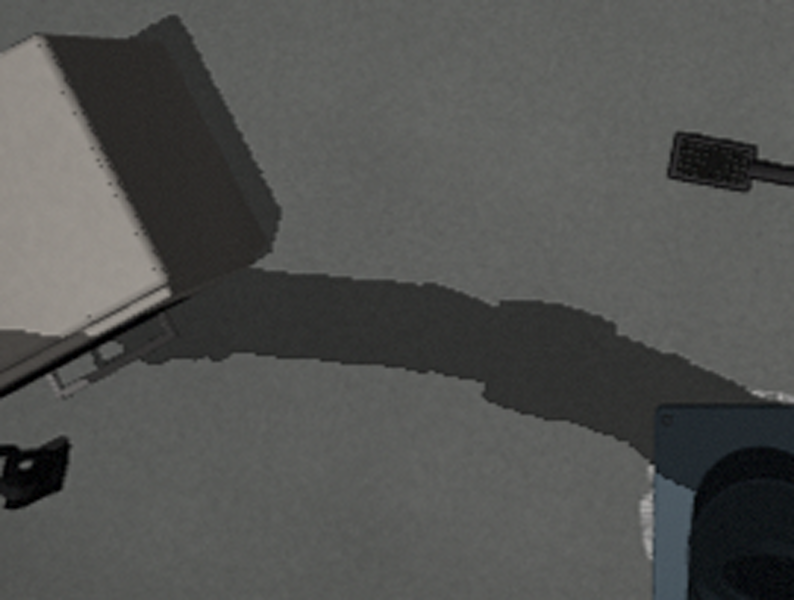

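The grey shape at left is a second white box with its own handle: a decoy under the gripper. I'll rise before passing it.

```bash
python3 - <<'E'
from h import *
A=ray('top0.png',56,275);
for p in [(490,232),(440,384)]:
  B=ray('scene0.png',*p)
  for q in [(56,275),(14,192)]:
    A=ray('top0.png',*q)
    s=np.linalg.lstsq(np.c_[A[1],-B[1]],B[0]-A[0],rcond=None)[0]
    print(p,q,A[0]+A[1]*s[0],B[0]+B[1]*s[1])
E
python3 -m inch '[{"dx":0,"dy":0,"dz":-5,"wx":0,"wy":0,"wz":0,"claw":3.5},{"dx":0,"dy":0,"dz":-5,"wx":0,"wy":0,"wz":0,"claw":3.5},{"dx":0,"dy":0,"dz":-5,"wx":0,"wy":0,"wz":0,"claw":3.5}]'
```

```text
(490, 232) (56, 275) [0.27050482 0.51027505 0.23753027] [0.27275601 0.50698941 0.23574582]
(490, 232) (14, 192) [0.4718544  0.53399824 0.39876986] [0.46389975 0.54604427 0.40497463]
(440, 384) (56, 275) [ 0.19631627  0.70861233 -0.22125527] [ 0.30050132  0.61259942 -0.27960994]
(440, 384) (14, 192) [0.47905286 0.67690783 0.13055139] [0.52673154 0.62487106 0.10410525]
time_s: 0.55
tcp_pos: [0.143, 0.6336, 0.4134]
orientation: [0.111, 0.994, -0.0, 0.0]
contact_force: [-0.7, 0.9, -0.3]
gripper_width: 0.0429
finger_force: 0.0
```

The decoy box's top is at z≈0.237 and the tips are now at 0.39, so the way is clear.

```bash
python3 -m inch '[{"dx":-4.8,"dy":0,"dz":0,"wx":0,"wy":0,"wz":4.58,"claw":3.5},{"dx":-4.8,"dy":0,"dz":0,"wx":0,"wy":0,"wz":4.58,"claw":3.5},{"dx":-4.8,"dy":0,"dz":0,"wx":0,"wy":0,"wz":4.58,"claw":3.5},{"dx":-4.8,"dy":0,"dz":0,"wx":0,"wy":0,"wz":4.58,"claw":3.5},{"dx":-4.8,"dy":0,"dz":0,"wx":0,"wy":0,"wz":4.58,"claw":3.5},{"dx":-4.8,"dy":0,"dz":0,"wx":0,"wy":0,"wz":4.58,"claw":3.5},{"dx":-4.8,"dy":0,"dz":0,"wx":0,"wy":0,"wz":4.58,"claw":3.5},{"dx":-4.8,"dy":0,"dz":0,"wx":0,"wy":0,"wz":4.58,"claw":3.5},{"dx":-4.8,"dy":0,"dz":0,"wx":0,"wy":0,"wz":4.58,"claw":3.5},{"dx":-4.8,"dy":0,"dz":0,"wx":0,"wy":0,"wz":4.58,"claw":3.5}]'
python3 -m inch '[{"dx":-4.8,"dy":0,"dz":2,"wx":0,"wy":0,"wz":4.58,"claw":3.5},{"dx":-4.8,"dy":0,"dz":3,"wx":0,"wy":0,"wz":4.58,"claw":3.5},{"dx":-4.8,"dy":0,"dz":3,"wx":0,"wy":0,"wz":4.58,"claw":3.5},{"dx":-4.8,"dy":0,"dz":3,"wx":0,"wy":0,"wz":4.58,"claw":3.5},{"dx":0,"dy":0,"dz":3,"wx":0,"wy":0,"wz":4.58,"claw":3.5},{"dx":0,"dy":0,"dz":0,"wx":0,"wy":0,"wz":0,"claw":3.5},{"dx":0,"dy":0,"dz":0,"wx":0,"wy":0,"wz":0,"claw":3.5}]'
python3 - <<'E'
from h import *
shot('wrist','w2.png'); o=env.get_obs(); print(o['tcp_pos'],Ro.from_quat(o['orientation']).as_matrix().round(3),o['time_s'])
E
```

```text
time_s: 1.55
tcp_pos: [0.5348, 0.3758, 0.4115]
orientation: [0.49, 0.872, 0.0, 0.0]
contact_force: [0.2, 0.0, 0.1]
gripper_width: 0.035
finger_force: 0.0
time_s: 2.25
tcp_pos: [0.6056, 0.222, 0.2831]
orientation: [0.651, 0.759, 0.0, -0.0]
contact_force: [0.3, 0.6, -0.3]
gripper_width: 0.035
finger_force: 0.0
[0.60617635 0.2225083  0.284111  ] [[-0.154  0.988  0.001]
 [ 0.988  0.154  0.002]
 [ 0.001  0.002 -1.   ]] 2.3
```

View pics/w2.png

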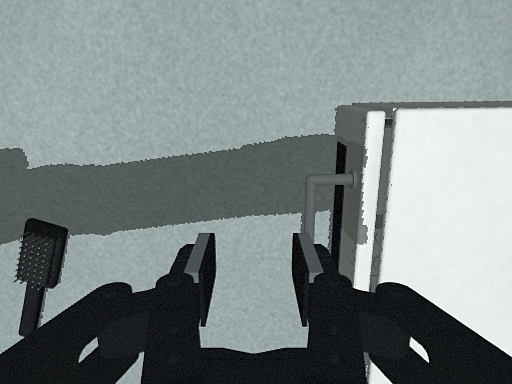

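The pull bar's left corner is at (309,179) and the bar runs down to (306,235), with the face's top front edge from (367,112) to (359,235). The drawer is slightly ajar.

Run:
```python
from h import *
f='w2.png'
im=cv2.imread('pics/'+f).astype(int).sum(2)//3
for v in (195,210,225): print(v,im[v,296:330].tolist())
for v in (120,135,180,225): print(v,im[v,340:398:2].tolist())
print(onz(f,309,179,.096),onz(f,307.5,232,.096))
print(onz(f,367,114,.118),onz(f,359,235,.118), onz(f,394,114,.13),onz(f,383,235,.13))
g='top0.png'
a=onz(g,184.6,131.6,.096);b=onz(g,226.3,125.9,.096);print(a,b)
a=onz(g,156.6,112.4,.13);b=onz(g,268.3,95.8,.13);print(a,b,np.degrees(np.arctan2(b[0]-a[0],a[1]-b[1])))
```

```text
195 [92, 90, 89, 90, 87, 88, 92, 91, 96, 71, 75, 94, 90, 97, 97, 104, 97, 100, 95, 85, 97, 100, 94, 96, 87, 91, 86, 80, 88, 92, 91, 91, 95, 90]
210 [91, 90, 90, 86, 89, 90, 92, 94, 78, 73, 88, 87, 97, 98, 101, 105, 100, 95, 88, 80, 95, 106, 87, 89, 83, 86, 81, 97, 100, 98, 101, 113, 184, 170]
225 [159, 160, 162, 170, 167, 73, 89, 88, 70, 85, 91, 100, 94, 102, 102, 105, 92, 90, 111, 183, 168, 163, 167, 170, 167, 162, 159, 165, 165, 168, 172, 168, 168, 69]
120 [89, 94, 86, 95, 95, 90, 94, 90, 92, 94, 91, 80, 85, 146, 223, 246, 242, 241, 240, 240, 235, 239, 203, 39, 43, 46, 54, 117, 208]
135 [87, 93, 89, 91, 96, 84, 92, 95, 90, 93, 94, 79, 96, 215, 235, 239, 239, 236, 235, 235, 231, 214, 87, 98, 100, 98, 113, 108, 228]
180 [105, 103, 103, 100, 100, 106, 90, 108, 102, 78, 72, 193, 228, 237, 235, 233, 230, 228, 229, 197, 91, 101, 103, 95, 125, 220, 233, 240, 239]
225 [13, 90, 83, 80, 81, 76, 80, 78, 76, 104, 125, 124, 111, 131, 232, 232, 232, 198, 74, 75, 68, 87, 102, 223, 237, 235, 232, 236, 237]
[0.6574 0.2206 0.096 ] [0.6664 0.1683 0.096 ]
[0.6886 0.2866 0.118 ] [0.7077 0.1814 0.118 ] [0.7054 0.2901 0.13  ] [0.7234 0.1893 0.13  ]
[0.6569 0.217  0.096 ] [0.6746 0.0977 0.096 ]
[0.7042 0.2907 0.13  ] [ 0.7548 -0.021   0.13  ] 9.22070774370059
```

```bash
python3 -m inch '[{"dx":-3.6,"dy":2.5,"dz":0,"wx":0,"wy":0,"wz":-0.6,"claw":3.5},{"dx":-3.5,"dy":2.5,"dz":0,"wx":0,"wy":0,"wz":0,"claw":3.5},{"dx":0,"dy":0,"dz":4,"wx":0,"wy":0,"wz":0,"claw":3.5},{"dx":0,"dy":0,"dz":4,"wx":0,"wy":0,"wz":0,"claw":3.5},{"dx":0,"dy":0,"dz":3,"wx":0,"wy":0,"wz":0,"claw":3.5},{"dx":0,"dy":0,"dz":0,"wx":0,"wy":0,"wz":0,"claw":3.5},{"dx":0,"dy":0,"dz":0,"wx":0,"wy":0,"wz":0,"claw":3.5}]' 30
python3 - <<'E'
from h import *
shot('wrist','w3.png')
E
```

```text
time_s: 3.0
tcp_pos: [0.6673, 0.1595, 0.1746]
orientation: [0.647, 0.762, 0.001, 0.0]
contact_force: [-0.1, -0.4, 0.4]
gripper_width: 0.035
finger_force: 0.0
```

View pics/w3.png

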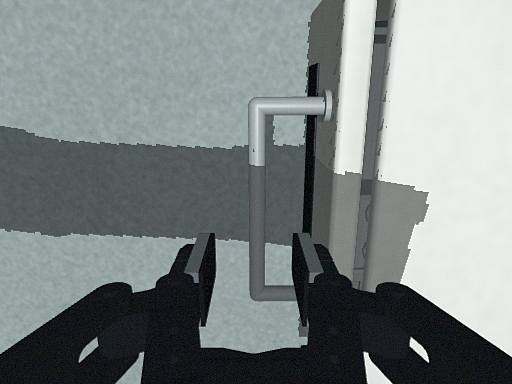

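The bar runs vertically at column 257 from (257,103) to (257,294), centred between the fingers, so descend. I'll check the bar's ends in world first.

```bash
python3 - <<'E'
from h import *
print(onz('w3.png',257,105,.096),onz('w3.png',257,293,.096),onz('w3.png',387,60,.13),onz('w3.png',375,140,.13))
E
python3 -m inch '[{"dx":0,"dy":0,"dz":4,"wx":0,"wy":0,"wz":0,"claw":3.5},{"dx":0,"dy":0,"dz":3.6,"wx":0,"wy":0,"wz":0,"claw":3.5},{"dx":0,"dy":0,"dz":0,"wx":0,"wy":0,"wz":0,"claw":3.5},{"dx":0,"dy":0,"dz":0,"wx":0,"wy":0,"wz":0,"claw":0},{"dx":0,"dy":0,"dz":0,"wx":0,"wy":0,"wz":0,"claw":0},{"dx":0,"dy":0,"dz":0,"wx":0,"wy":0,"wz":0,"claw":0},{"dx":0,"dy":0,"dz":0,"wx":0,"wy":0,"wz":0,"claw":0}]' 30
```

```text
[0.659  0.2213 0.096 ] [0.6788 0.1022 0.096 ] [0.7125 0.2515 0.13  ] [0.7166 0.2158 0.13  ]
time_s: 3.75
tcp_pos: [0.6684, 0.1589, 0.0993]
orientation: [0.648, 0.762, 0.002, 0.001]
contact_force: [0.3, 0.7, 7.5]
gripper_width: 0.0089
finger_force: 29.3
```

```bash
python3 -m inch '[{"dx":0,"dy":-1,"dz":0,"wx":0,"wy":0,"wz":0,"claw":0},{"dx":0,"dy":-2,"dz":0,"wx":0,"wy":0,"wz":0,"claw":0},{"dx":0,"dy":-2,"dz":0,"wx":0,"wy":0,"wz":0,"claw":0},{"dx":0,"dy":-2,"dz":0,"wx":0,"wy":0,"wz":0,"claw":0},{"dx":0,"dy":-2,"dz":0,"wx":0,"wy":0,"wz":0,"claw":0},{"dx":0,"dy":-2,"dz":0,"wx":0,"wy":0,"wz":0,"claw":0},{"dx":0,"dy":-2,"dz":0,"wx":0,"wy":0,"wz":0,"claw":0},{"dx":0,"dy":-2,"dz":0,"wx":0,"wy":0,"wz":0,"claw":0},{"dx":0,"dy":-2,"dz":0,"wx":0,"wy":0,"wz":0,"claw":0},{"dx":0,"dy":-1,"dz":0,"wx":0,"wy":0,"wz":0,"claw":0}]'
python3 -m inch '[{"dx":0,"dy":-0.5,"dz":0,"wx":0,"wy":0,"wz":0,"claw":0},{"dx":0,"dy":-0.5,"dz":0,"wx":0,"wy":0,"wz":0,"claw":0},{"dx":0,"dy":0,"dz":0,"wx":0,"wy":0,"wz":0,"claw":0},{"dx":0,"dy":0,"dz":0,"wx":0,"wy":0,"wz":0,"claw":0}]'
```

```text
time_s: 4.75
tcp_pos: [0.4907, 0.1292, 0.0992]
orientation: [0.648, 0.761, 0.003, 0.002]
contact_force: [3.7, -2.7, 9.4]
gripper_width: 0.0091
finger_force: 30.8
time_s: 5.15
tcp_pos: [0.4813, 0.1276, 0.0992]
orientation: [0.648, 0.761, 0.002, 0.002]
contact_force: [-0.7, -3.4, 16.6]
gripper_width: 0.0087
finger_force: 31.4
```

```bash
python3 -m inch '[{"dx":0,"dy":-0.5,"dz":0,"wx":0,"wy":0,"wz":0,"claw":0},{"dx":0,"dy":0,"dz":0,"wx":0,"wy":0,"wz":0,"claw":0},{"dx":0,"dy":0,"dz":0,"wx":0,"wy":0,"wz":0,"claw":0}]'
python3 -m inch '[{"dx":0,"dy":-0.4,"dz":0,"wx":0,"wy":0,"wz":0,"claw":0},{"dx":0,"dy":0,"dz":0,"wx":0,"wy":0,"wz":0,"claw":0},{"dx":0,"dy":0,"dz":0,"wx":0,"wy":0,"wz":0,"claw":0}]'
python3 -m inch '[{"dx":0,"dy":-0.4,"dz":0,"wx":0,"wy":0,"wz":0,"claw":0},{"dx":0,"dy":0,"dz":0,"wx":0,"wy":0,"wz":0,"claw":0},{"dx":0,"dy":0,"dz":0,"wx":0,"wy":0,"wz":0,"claw":0}]'
```

```text
time_s: 5.45
tcp_pos: [0.4768, 0.1269, 0.0992]
orientation: [0.648, 0.761, 0.003, 0.002]
contact_force: [-0.8, -3.3, 15.0]
gripper_width: 0.0087
finger_force: 31.3
time_s: 5.75
tcp_pos: [0.4731, 0.1263, 0.0992]
orientation: [0.648, 0.761, 0.003, 0.002]
contact_force: [1.4, -2.8, 15.8]
gripper_width: 0.0089
finger_force: 31.3
time_s: 6.05
tcp_pos: [0.4703, 0.1258, 0.0992]
orientation: [0.648, 0.761, 0.004, 0.003]
contact_force: [4.1, -3.2, 10.2]
gripper_width: 0.009
finger_force: 31.0
```

```bash
python3 -m inch '[{"dx":0,"dy":-0.5,"dz":0,"wx":0,"wy":0,"wz":0,"claw":0},{"dx":0,"dy":0,"dz":0,"wx":0,"wy":0,"wz":0,"claw":0},{"dx":0,"dy":0,"dz":0,"wx":0,"wy":0,"wz":0,"claw":0}]'
python3 -m inch '[{"dx":0,"dy":-0.4,"dz":0,"wx":0,"wy":0,"wz":0,"claw":0},{"dx":0,"dy":0,"dz":0,"wx":0,"wy":0,"wz":0,"claw":0},{"dx":0,"dy":0,"dz":0,"wx":0,"wy":0,"wz":0,"claw":0}]'
```

```text
time_s: 6.35
tcp_pos: [0.4701, 0.1258, 0.0994]
orientation: [0.648, 0.761, 0.007, 0.006]
contact_force: [18.4, -1.0, -9.4]
gripper_width: 0.0092
finger_force: 29.9
time_s: 6.65
tcp_pos: [0.4699, 0.1257, 0.0996]
orientation: [0.649, 0.761, 0.01, 0.009]
contact_force: [30.0, 1.0, -23.9]
gripper_width: 0.0091
finger_force: 29.3
```

At the stop: travel was 200 mm, the reaction force is rising and the axis yaw is 9.5°. Ease off, release, rise and turn.

```bash
python3 -m inch '[{"dx":0,"dy":0.8,"dz":0,"wx":0,"wy":0,"wz":0,"claw":0},{"dx":0,"dy":0,"dz":0,"wx":0,"wy":0,"wz":0,"claw":0},{"dx":0,"dy":0,"dz":0,"wx":0,"wy":0,"wz":0,"claw":3.5},{"dx":0,"dy":0,"dz":0,"wx":0,"wy":0,"wz":0,"claw":3.5},{"dx":0,"dy":0,"dz":-3,"wx":0,"wy":0,"wz":0,"claw":3.5},{"dx":0,"dy":0,"dz":-5,"wx":0,"wy":0,"wz":0,"claw":3.5},{"dx":0,"dy":0,"dz":-5,"wx":0,"wy":0,"wz":0,"claw":3.5},{"dx":0,"dy":0,"dz":-5,"wx":0,"wy":0,"wz":0,"claw":3.5},{"dx":0,"dy":0,"dz":0,"wx":0,"wy":0,"wz":0,"claw":3.5}]'
python3 - <<'E'
from h import *
o=env.get_obs(); print(o['joint_positions'],Ro.from_quat(o['orientation']).as_matrix().round(3))
im=cv2.imread('pics/top0.png',0); m=np.zeros_like(im); m[148:216,345:386]=(im[148:216,345:386]<75)*255
n,l,s,c=cv2.connectedComponentsWithStats(m); k=[i for i in range(1,n) if s[i][4]>100]
for i in k:
    print(s[i],c[i]); P=np.argwhere(l==i)[:,::-1]
    W=np.array([onz('top0.png',u,v,.012) for u,v in P])[:,:2]; r=cv2.minAreaRect(W.astype(np.float32)); print(r)
E
```

```text
time_s: 7.55
tcp_pos: [0.4679, 0.1264, 0.2826]
orientation: [0.648, 0.761, 0.005, 0.002]
contact_force: [1.1, 0.9, -0.3]
gripper_width: 0.0349
finger_force: 0.0
[-0.75277623  0.22517052  0.46310634  1.96453085 -0.12394607  0.96799283
 -0.06990798] [[-0.16   0.987  0.009]
 [ 0.987  0.16   0.005]
 [ 0.004  0.01  -1.   ]]
[355 153  19  56 641] [362.73634945 174.69578783]
((0.5259230136871338, -0.31607043743133545), (0.05086667090654373, 0.17138086259365082), 82.14669799804688)
```

Brush: 171 x 51 mm as it must be, centre (0.526,-0.316), yaw -7.9°. The tool turns 107° and then goes over it.

```bash
python3 -m inch '[{"dx":0,"dy":0,"dz":0,"wx":0,"wy":0,"wz":8.5,"claw":6},{"dx":0,"dy":0,"dz":0,"wx":0,"wy":0,"wz":8.5,"claw":6},{"dx":0,"dy":0,"dz":0,"wx":0,"wy":0,"wz":8.5,"claw":6},{"dx":0,"dy":0,"dz":0,"wx":0,"wy":0,"wz":8.5,"claw":6},{"dx":0,"dy":0,"dz":0,"wx":0,"wy":0,"wz":8.5,"claw":6},{"dx":0,"dy":0,"dz":0,"wx":0,"wy":0,"wz":8.5,"claw":6},{"dx":0,"dy":0,"dz":0,"wx":0,"wy":0,"wz":8.5,"claw":6},{"dx":0,"dy":0,"dz":0,"wx":0,"wy":0,"wz":8.5,"claw":6},{"dx":0,"dy":0,"dz":0,"wx":0,"wy":0,"wz":8.5,"claw":6},{"dx":0,"dy":0,"dz":0,"wx":0,"wy":0,"wz":8.5,"claw":6}]'
python3 -m inch '[{"dx":0,"dy":0,"dz":0,"wx":0,"wy":0,"wz":8.5,"claw":6},{"dx":0,"dy":0,"dz":0,"wx":0,"wy":0,"wz":8.5,"claw":6},{"dx":0,"dy":0,"dz":0,"wx":0,"wy":0,"wz":5,"claw":6},{"dx":0,"dy":0,"dz":0,"wx":0,"wy":0,"wz":0,"claw":6},{"dx":0,"dy":0,"dz":0,"wx":0,"wy":0,"wz":0,"claw":6}]'
cat >> h.py <<'E'
def togo(X,rz=None,up=(0,0,-1)):
    o=env.get_obs(); R=Ro.from_quat(o['orientation']).as_matrix()
    print('shift cm',(R.T@(np.array(X)-o['tcp_pos'])*100).round(2),'t',o['time_s'],'tcp',o['tcp_pos'].round(4) if hasattr(o['tcp_pos'],'round') else o['tcp_pos'])
    if rz is not None:
        y=np.array([np.cos(np.radians(rz)),np.sin(np.radians(rz)),0]); z=np.array([0,0,-1.]); D=np.c_[np.cross(y,z),y,z]
        print('turn',np.degrees(Ro.from_matrix(R.T@D).as_rotvec()).round(2))
E
python3 -c "
from h import *
togo([.510,-.314,.22],-97.85); print(env.get_obs()['joint_positions'])"
```

```text
time_s: 8.55
tcp_pos: [0.4641, 0.1256, 0.2761]
orientation: [0.993, 0.121, -0.001, -0.0]
contact_force: [0.5, -0.2, 0.2]
gripper_width: 0.0604
finger_force: 0.0
time_s: 9.05
tcp_pos: [0.4644, 0.1256, 0.2763]
orientation: [0.998, -0.067, -0.0, 0.0]
contact_force: [-0.4, 0.7, -0.2]
gripper_width: 0.0601
finger_force: 0.0
shift cm [10.37 42.97  5.63] t 9.05 tcp [0.4644 0.1256 0.2763]
turn [0.02 0.05 0.21]
[-1.02894274  0.28003807  0.8059874   1.984545   -0.24333091  0.97543286
 -1.80845424]
```

```bash
python3 -m inch '[{"dx":1.04,"dy":4.3,"dz":0,"wx":0,"wy":0,"wz":0,"claw":6},{"dx":1.04,"dy":4.3,"dz":0,"wx":0,"wy":0,"wz":0,"claw":6},{"dx":1.04,"dy":4.3,"dz":0,"wx":0,"wy":0,"wz":0,"claw":6},{"dx":1.04,"dy":4.3,"dz":0,"wx":0,"wy":0,"wz":0,"claw":6},{"dx":1.04,"dy":4.3,"dz":0,"wx":0,"wy":0,"wz":0,"claw":6},{"dx":1.04,"dy":4.3,"dz":0,"wx":0,"wy":0,"wz":0,"claw":6},{"dx":1.04,"dy":4.3,"dz":0,"wx":0,"wy":0,"wz":0,"claw":6},{"dx":1.04,"dy":4.3,"dz":0,"wx":0,"wy":0,"wz":0,"claw":6},{"dx":1.04,"dy":4.3,"dz":0,"wx":0,"wy":0,"wz":0,"claw":6},{"dx":1.04,"dy":4.3,"dz":0,"wx":0,"wy":0,"wz":0,"claw":6}]'
python3 -m inch '[{"dx":0,"dy":0,"dz":2,"wx":0,"wy":0,"wz":0,"claw":6},{"dx":0,"dy":0,"dz":4,"wx":0,"wy":0,"wz":0,"claw":6},{"dx":0,"dy":0,"dz":4,"wx":0,"wy":0,"wz":0,"claw":6},{"dx":0,"dy":0,"dz":0,"wx":0,"wy":0,"wz":0,"claw":6},{"dx":0,"dy":0,"dz":0,"wx":0,"wy":0,"wz":0,"claw":6}]'
python3 - <<'E'
from h import *
shot('wrist','w4.png'); shot('top','top1.png'); togo([.510,-.314,.019],-97.85)
a=cv2.imread('pics/w4.png');b=cv2.imread('pics/top1.png')[60:200,130:270]
cv2.imwrite('pics/c4.png',np.hstack([a,cv2.resize(b,(288,384))]))
E
```

```text
time_s: 10.05
tcp_pos: [0.5094, -0.3161, 0.2762]
orientation: [0.998, -0.067, -0.0, -0.0]
contact_force: [1.4, 0.7, 0.3]
gripper_width: 0.0599
finger_force: 0.0
time_s: 10.55
tcp_pos: [0.5094, -0.3147, 0.177]
orientation: [0.998, -0.068, -0.0, -0.0]
contact_force: [0.3, -0.1, 0.5]
gripper_width: 0.0601
finger_force: 0.0
shift cm [-0.13 -0.17 15.98] t 10.65 tcp [ 0.5106 -0.3156  0.1788]
turn [ 0.07 -0.17  0.07]
```

View pics/c4.png

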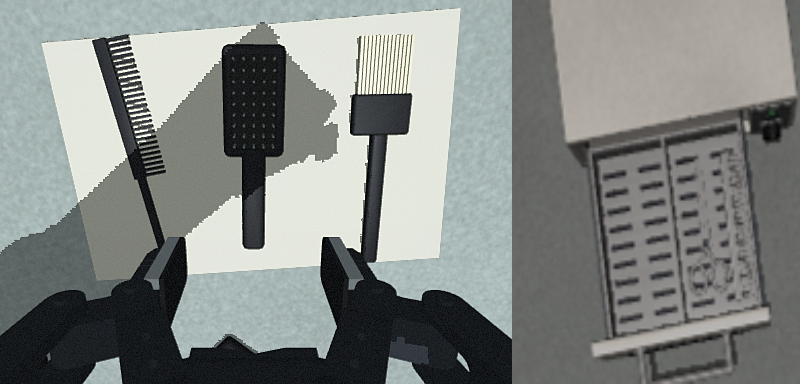

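The brush lies upright in the wrist view: handle at column 254 from the head's edge (254,156) to its end (253,248), and the jaws are centred on column 254. The drawer is fully out with its left lane empty.

Run:
```python
from h import *
f='w4.png'
e=onz(f,253.5,247,.012)
j=onz(f,254,156,.03)
print(e,j,np.hypot(*(e-j)[:2]),onz(f,243,200,.019)-onz(f,265,200,.019))
ax=np.array([np.cos(np.radians(-7.85)),np.sin(np.radians(-7.85)),0])
g1=e+ax*.070; g2=j-ax*.014; print(g1,g2); g=(g1+g2)/2; g[2]=.019; togo(g,-97.85)
```

```text
[ 0.4425 -0.3061  0.012 ] [ 0.5291 -0.3184  0.03  ] 0.08746913741429031 [0.0025 0.0185 0.    ]
[ 0.51184403 -0.31566061  0.012     ] [ 0.51523119 -0.31648788  0.03      ]
shift cm [ 2.500e-01 -1.000e-02  1.598e+01] t 10.65 tcp [ 0.5106 -0.3156  0.1788]
turn [ 0.07 -0.17  0.07]
```

```bash
python3 -m inch '[{"dx":0.2,"dy":0,"dz":4,"wx":0,"wy":0,"wz":0,"claw":5},{"dx":0,"dy":0,"dz":4,"wx":0,"wy":0,"wz":0,"claw":5},{"dx":0,"dy":0,"dz":4,"wx":0,"wy":0,"wz":0,"claw":5},{"dx":0,"dy":0,"dz":2,"wx":0,"wy":0,"wz":0,"claw":5},{"dx":0,"dy":0,"dz":0.7,"wx":0,"wy":0,"wz":0,"claw":5},{"dx":0,"dy":0,"dz":0,"wx":0,"wy":0,"wz":0,"claw":5},{"dx":0,"dy":0,"dz":0,"wx":0,"wy":0,"wz":0,"claw":5}]' 50
python3 -m inch '[{"dx":0,"dy":0,"dz":0,"wx":0,"wy":0,"wz":0,"claw":0},{"dx":0,"dy":0,"dz":0,"wx":0,"wy":0,"wz":0,"claw":0},{"dx":0,"dy":0,"dz":0,"wx":0,"wy":0,"wz":0,"claw":0},{"dx":0,"dy":0,"dz":0,"wx":0,"wy":0,"wz":0,"claw":0},{"dx":0,"dy":0,"dz":0,"wx":0,"wy":0,"wz":0,"claw":0},{"dx":0,"dy":0,"dz":0,"wx":0,"wy":0,"wz":0,"claw":0}]' 50
```

```text
time_s: 11.35
tcp_pos: [0.513, -0.3158, 0.0317]
orientation: [0.998, -0.068, 0.002, 0.001]
contact_force: [-0.1, -0.5, 0.4]
gripper_width: 0.0505
finger_force: 0.0
time_s: 11.95
tcp_pos: [0.5124, -0.3153, 0.031]
orientation: [0.998, -0.068, 0.001, 0.0]
contact_force: [0.4, 0.8, 6.2]
gripper_width: 0.0188
finger_force: 49.7
```

```bash
python3 -m inch '[{"dx":0,"dy":0,"dz":-2,"wx":0,"wy":0,"wz":0,"claw":0},{"dx":0,"dy":0,"dz":-4,"wx":0,"wy":0,"wz":0,"claw":0},{"dx":0,"dy":0,"dz":-5,"wx":0,"wy":0,"wz":0,"claw":0},{"dx":0,"dy":0,"dz":-5,"wx":0,"wy":0,"wz":0,"claw":0},{"dx":0,"dy":0,"dz":-3,"wx":0,"wy":0,"wz":0,"claw":0},{"dx":0,"dy":0,"dz":0,"wx":0,"wy":0,"wz":-6,"claw":0},{"dx":0,"dy":0,"dz":0,"wx":0,"wy":0,"wz":-6,"claw":0},{"dx":0,"dy":0,"dz":0,"wx":0,"wy":0,"wz":-5.3,"claw":0},{"dx":0,"dy":0,"dz":0,"wx":0,"wy":0,"wz":0,"claw":0},{"dx":0,"dy":0,"dz":0,"wx":0,"wy":0,"wz":0,"claw":0}]'
python3 -c "
from h import *
togo([.604,.202,.1],-80.5)"
```

```text
time_s: 12.95
tcp_pos: [0.5114, -0.3148, 0.2198]
orientation: [0.997, 0.081, 0.0, -0.0]
contact_force: [-0.3, -0.5, -2.0]
gripper_width: 0.0188
finger_force: 49.1
shift cm [ 17.52 -49.49  11.99] t 12.95 tcp [ 0.5114 -0.3148  0.2198]
turn [-0.01 -0.02 -0.16]
```

```bash
python3 -m inch '[{"dx":1.46,"dy":-4.12,"dz":0,"wx":0,"wy":0,"wz":0,"claw":0},{"dx":1.46,"dy":-4.12,"dz":0,"wx":0,"wy":0,"wz":0,"claw":0},{"dx":1.46,"dy":-4.12,"dz":0,"wx":0,"wy":0,"wz":0,"claw":0},{"dx":1.46,"dy":-4.12,"dz":0,"wx":0,"wy":0,"wz":0,"claw":0},{"dx":1.46,"dy":-4.12,"dz":0,"wx":0,"wy":0,"wz":0,"claw":0},{"dx":1.46,"dy":-4.12,"dz":0,"wx":0,"wy":0,"wz":0,"claw":0},{"dx":1.46,"dy":-4.12,"dz":0,"wx":0,"wy":0,"wz":0,"claw":0},{"dx":1.46,"dy":-4.12,"dz":0,"wx":0,"wy":0,"wz":0,"claw":0},{"dx":1.46,"dy":-4.12,"dz":0,"wx":0,"wy":0,"wz":0,"claw":0},{"dx":1.46,"dy":-4.12,"dz":0,"wx":0,"wy":0,"wz":0,"claw":0}]'
python3 -m inch '[{"dx":1.46,"dy":-4.12,"dz":0,"wx":0,"wy":0,"wz":0,"claw":0},{"dx":1.46,"dy":-4.12,"dz":0,"wx":0,"wy":0,"wz":0,"claw":0},{"dx":0,"dy":0,"dz":0,"wx":0,"wy":0,"wz":0,"claw":0},{"dx":0,"dy":0,"dz":0,"wx":0,"wy":0,"wz":0,"claw":0}]'
python3 - <<'E'
from h import *
shot('wrist','w5.png'); togo([.604,.202,.06],-80.5)
E
```

```text
time_s: 13.95
tcp_pos: [0.5876, 0.1174, 0.2197]
orientation: [0.997, 0.082, 0.0, 0.0]
contact_force: [0.4, -0.1, -1.0]
gripper_width: 0.0187
finger_force: 49.2
time_s: 14.35
tcp_pos: [0.6025, 0.2029, 0.2191]
orientation: [0.997, 0.083, -0.0, 0.0]
contact_force: [0.6, -0.5, -1.2]
gripper_width: 0.0186
finger_force: 49.2
shift cm [ 0.16 -0.1  15.93] t 14.4 tcp [0.6027 0.201  0.2193]
turn [ 0.07  0.03 -0.08]
```

View pics/w5.png

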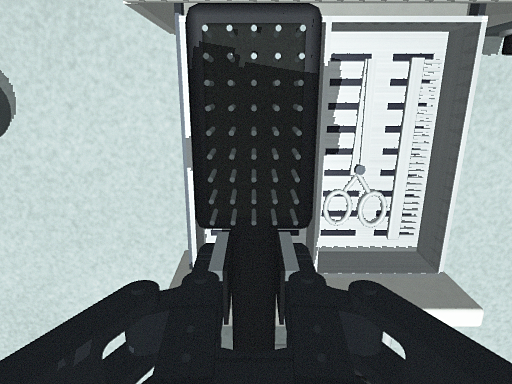

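The brush is held square over the left lane, bristles up. The divider's top edge runs near column 320 and the left wall's near 185. I'll check the predicted lane edges against it.

Run:
```python
from h import *
a=np.radians(9.5);R=np.array([[np.cos(a),-np.sin(a)],[np.sin(a),np.cos(a)]]);H=np.array([.470,.1287])
for x,y in [(.07,0),(.07,-.004),(.25,0),(.25,-.004),(.25,.1),(.25,.104),(.07,-.114),(.25,-.114)]:
    p=H+R@[x,y]; print(x,y,proj('w5.png',[*p,.072]))
for y in(.104,-.114):print(proj('w5.png',[*(H+R@[.058,y]),.072]))
```

```text
0.07 0 [312.2 261.8]
0.07 -0.004 [316.8 261.8]
0.25 0 [324.4  36. ]
0.25 -0.004 [330.  36.]
0.25 0.1 [184.7  35.9]
0.25 0.104 [179.2  35.9]
0.07 -0.114 [443.9 261.7]
0.25 -0.114 [483.3  36. ]
[192.7 274.3]
[441.7 274. ]
```

The prediction agrees with the picture to a few pixels. Lower it in.

```bash
python3 -m inch '[{"dx":0.15,"dy":-0.1,"dz":3,"wx":0,"wy":0,"wz":0,"claw":0},{"dx":0,"dy":0,"dz":4,"wx":0,"wy":0,"wz":0,"claw":0},{"dx":0,"dy":0,"dz":4,"wx":0,"wy":0,"wz":0,"claw":0},{"dx":0,"dy":0,"dz":3,"wx":0,"wy":0,"wz":0,"claw":0},{"dx":0,"dy":0,"dz":1.5,"wx":0,"wy":0,"wz":0,"claw":0},{"dx":0,"dy":0,"dz":0,"wx":0,"wy":0,"wz":0,"claw":0},{"dx":0,"dy":0,"dz":0,"wx":0,"wy":0,"wz":0,"claw":0}]'
python3 -m inch '[{"dx":0,"dy":0,"dz":0.3,"wx":0,"wy":0,"wz":0,"claw":0},{"dx":0,"dy":0,"dz":0.2,"wx":0,"wy":0,"wz":0,"claw":0},{"dx":0,"dy":0,"dz":0,"wx":0,"wy":0,"wz":0,"claw":0},{"dx":0,"dy":0,"dz":0,"wx":0,"wy":0,"wz":0,"claw":0}]'
```

```text
time_s: 15.1
tcp_pos: [0.6052, 0.2021, 0.066]
orientation: [0.997, 0.082, 0.001, 0.0]
contact_force: [-0.2, 0.2, -1.3]
gripper_width: 0.0186
finger_force: 49.2
time_s: 15.5
tcp_pos: [0.6043, 0.203, 0.06]
orientation: [0.997, 0.083, 0.0, -0.0]
contact_force: [0.3, 0.1, -0.4]
gripper_width: 0.0188
finger_force: 49.2
```

```bash
python3 -m inch '[{"dx":0,"dy":0,"dz":0.2,"wx":0,"wy":0,"wz":0,"claw":0},{"dx":0,"dy":0,"dz":0,"wx":0,"wy":0,"wz":0,"claw":0},{"dx":0,"dy":0,"dz":0,"wx":0,"wy":0,"wz":0,"claw":0}]'
python3 -m inch '[{"dx":0,"dy":0,"dz":0,"wx":0,"wy":0,"wz":0,"claw":3.6},{"dx":0,"dy":0,"dz":0,"wx":0,"wy":0,"wz":0,"claw":3.6},{"dx":0,"dy":0,"dz":0,"wx":0,"wy":0,"wz":0,"claw":3.6},{"dx":0,"dy":0,"dz":0,"wx":0,"wy":0,"wz":0,"claw":3.6}]'
python3 -m inch '[{"dx":0,"dy":0,"dz":-2,"wx":0,"wy":0,"wz":0,"claw":3.6},{"dx":0,"dy":0,"dz":-4,"wx":0,"wy":0,"wz":0,"claw":3.6},{"dx":0,"dy":0,"dz":-5,"wx":0,"wy":0,"wz":0,"claw":3.6},{"dx":0,"dy":0,"dz":-5,"wx":0,"wy":0,"wz":0,"claw":3.6},{"dx":0,"dy":0,"dz":0,"wx":0,"wy":0,"wz":0,"claw":3.6},{"dx":0,"dy":0,"dz":0,"wx":0,"wy":0,"wz":0,"claw":3.6}]'
python3 - <<'E'
from h import *
shot('wrist','w6.png'); togo([.470,.1287,.25],9.4)
E
```

```text
time_s: 15.8
tcp_pos: [0.6046, 0.2031, 0.058]
orientation: [0.997, 0.083, 0.0, -0.0]
contact_force: [-0.6, -0.4, 2.9]
gripper_width: 0.0182
finger_force: 49.7
time_s: 16.2
tcp_pos: [0.604, 0.2029, 0.0575]
orientation: [0.997, 0.083, -0.0, 0.0]
contact_force: [0.0, -0.4, -0.1]
gripper_width: 0.0359
finger_force: 0.0
time_s: 16.8
tcp_pos: [0.6047, 0.2032, 0.2187]
orientation: [0.997, 0.083, 0.001, -0.001]
contact_force: [-0.8, -0.4, 0.6]
gripper_width: 0.0362
finger_force: 0.0
shift cm [-14.41   5.12  -3.28] t 16.85 tcp [0.6036 0.203  0.2171]
turn [-5.000e-02  2.000e-02 -8.989e+01]
```

View pics/w6.png

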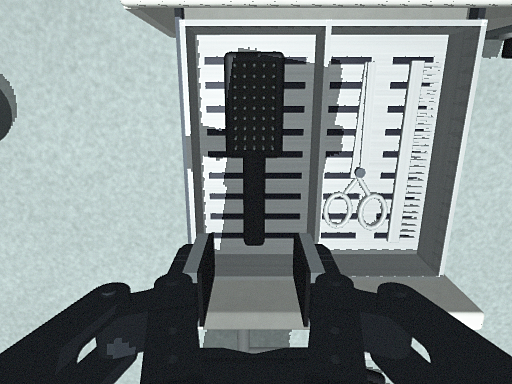

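The brush lies flat along the left lane, released; the shears and steel comb are undisturbed. Next I turn back, regrip the bar and push home.

```bash
python3 -m inch '[{"dx":-4.8,"dy":1.7,"dz":-1,"wx":0,"wy":0,"wz":0,"claw":3.5},{"dx":-4.8,"dy":1.7,"dz":-1,"wx":0,"wy":0,"wz":0,"claw":3.5},{"dx":-4.8,"dy":1.7,"dz":0,"wx":0,"wy":0,"wz":0,"claw":3.5},{"dx":0,"dy":0,"dz":0,"wx":0,"wy":0,"wz":-8.5,"claw":3.5},{"dx":0,"dy":0,"dz":0,"wx":0,"wy":0,"wz":-8.5,"claw":3.5},{"dx":0,"dy":0,"dz":0,"wx":0,"wy":0,"wz":-8.5,"claw":3.5},{"dx":0,"dy":0,"dz":0,"wx":0,"wy":0,"wz":-8.5,"claw":3.5},{"dx":0,"dy":0,"dz":0,"wx":0,"wy":0,"wz":-8.5,"claw":3.5},{"dx":0,"dy":0,"dz":0,"wx":0,"wy":0,"wz":-8.5,"claw":3.5},{"dx":0,"dy":0,"dz":0,"wx":0,"wy":0,"wz":-8.5,"claw":3.5}]'
python3 -m inch '[{"dx":0,"dy":0,"dz":0,"wx":0,"wy":0,"wz":-8.5,"claw":3.5},{"dx":0,"dy":0,"dz":0,"wx":0,"wy":0,"wz":-8.5,"claw":3.5},{"dx":0,"dy":0,"dz":0,"wx":0,"wy":0,"wz":-8.5,"claw":3.5},{"dx":0,"dy":0,"dz":0,"wx":0,"wy":0,"wz":-4.9,"claw":3.5},{"dx":0,"dy":0,"dz":0,"wx":0,"wy":0,"wz":0,"claw":3.5},{"dx":0,"dy":0,"dz":0,"wx":0,"wy":0,"wz":0,"claw":3.5}]'
python3 - <<'E'
from h import *
togo([.4695,.127,.1],9.4)
E
```

```text
time_s: 17.85
tcp_pos: [0.4733, 0.1309, 0.2351]
orientation: [0.822, 0.569, -0.002, -0.0]
contact_force: [0.3, -0.2, -0.6]
gripper_width: 0.0352
finger_force: 0.0
time_s: 18.45
tcp_pos: [0.4738, 0.1309, 0.2358]
orientation: [0.648, 0.762, -0.001, -0.0]
contact_force: [-0.6, 0.2, 0.3]
gripper_width: 0.0349
finger_force: 0.0
shift cm [-0.31 -0.46 13.58] t 18.45 tcp [0.4738 0.1309 0.2358]
turn [-0.12  0.03 -0.14]
```

```bash
python3 -m inch '[{"dx":-0.3,"dy":-0.45,"dz":4,"wx":0,"wy":0,"wz":0,"claw":3.5},{"dx":0,"dy":0,"dz":4,"wx":0,"wy":0,"wz":0,"claw":3.5},{"dx":0,"dy":0,"dz":3,"wx":0,"wy":0,"wz":0,"claw":3.5},{"dx":0,"dy":0,"dz":2.6,"wx":0,"wy":0,"wz":0,"claw":3.5},{"dx":0,"dy":0,"dz":0,"wx":0,"wy":0,"wz":0,"claw":3.5},{"dx":0,"dy":0,"dz":0,"wx":0,"wy":0,"wz":0,"claw":0},{"dx":0,"dy":0,"dz":0,"wx":0,"wy":0,"wz":0,"claw":0},{"dx":0,"dy":0,"dz":0,"wx":0,"wy":0,"wz":0,"claw":0},{"dx":0,"dy":0,"dz":0,"wx":0,"wy":0,"wz":0,"claw":0}]' 30
```

```text
time_s: 19.35
tcp_pos: [0.4706, 0.1273, 0.1006]
orientation: [0.647, 0.763, -0.0, 0.0]
contact_force: [2.6, 0.3, -7.7]
gripper_width: 0.0085
finger_force: 29.1
```

```bash
python3 -m inch '[{"dx":0,"dy":0.7,"dz":0,"wx":0,"wy":0,"wz":0,"claw":0},{"dx":0,"dy":1.2,"dz":0,"wx":0,"wy":0,"wz":0,"claw":0},{"dx":0,"dy":1.5,"dz":0,"wx":0,"wy":0,"wz":0,"claw":0},{"dx":0,"dy":1.5,"dz":0,"wx":0,"wy":0,"wz":0,"claw":0},{"dx":0,"dy":1.5,"dz":0,"wx":0,"wy":0,"wz":0,"claw":0},{"dx":0,"dy":1.5,"dz":0,"wx":0,"wy":0,"wz":0,"claw":0},{"dx":0,"dy":1.5,"dz":0,"wx":0,"wy":0,"wz":0,"claw":0},{"dx":0,"dy":1.5,"dz":0,"wx":0,"wy":0,"wz":0,"claw":0},{"dx":0,"dy":1.5,"dz":0,"wx":0,"wy":0,"wz":0,"claw":0},{"dx":0,"dy":1.5,"dz":0,"wx":0,"wy":0,"wz":0,"claw":0}]'
python3 -m inch '[{"dx":0,"dy":1.5,"dz":0,"wx":0,"wy":0,"wz":0,"claw":0},{"dx":0,"dy":1.5,"dz":0,"wx":0,"wy":0,"wz":0,"claw":0},{"dx":0,"dy":1.2,"dz":0,"wx":0,"wy":0,"wz":0,"claw":0},{"dx":0,"dy":0.9,"dz":0,"wx":0,"wy":0,"wz":0,"claw":0},{"dx":0,"dy":0.5,"dz":0,"wx":0,"wy":0,"wz":0,"claw":0},{"dx":0,"dy":0,"dz":0,"wx":0,"wy":0,"wz":0,"claw":0},{"dx":0,"dy":0,"dz":0,"wx":0,"wy":0,"wz":0,"claw":0}]'
python3 -m inch '[{"dx":0,"dy":0.3,"dz":0,"wx":0,"wy":0,"wz":0,"claw":0},{"dx":0,"dy":0.2,"dz":0,"wx":0,"wy":0,"wz":0,"claw":0},{"dx":0,"dy":0.2,"dz":0,"wx":0,"wy":0,"wz":0,"claw":0},{"dx":0,"dy":0,"dz":0,"wx":0,"wy":0,"wz":0,"claw":0},{"dx":0,"dy":0,"dz":0,"wx":0,"wy":0,"wz":0,"claw":0}]'
```

```text
time_s: 20.35
tcp_pos: [0.6079, 0.1504, 0.1006]
orientation: [0.647, 0.763, -0.001, -0.001]
contact_force: [-2.6, -0.4, 0.6]
gripper_width: 0.0091
finger_force: 29.8
time_s: 21.05
tcp_pos: [0.6635, 0.1597, 0.1007]
orientation: [0.647, 0.763, 0.001, 0.0]
contact_force: [2.0, 0.7, -4.8]
gripper_width: 0.0089
finger_force: 29.4
time_s: 21.55
tcp_pos: [0.6698, 0.1607, 0.1007]
orientation: [0.647, 0.763, 0.0, -0.0]
contact_force: [-1.1, 1.7, -2.0]
gripper_width: 0.0086
finger_force: 29.7
```

```bash
python3 -m inch '[{"dx":0,"dy":0.3,"dz":0,"wx":0,"wy":0,"wz":0,"claw":0},{"dx":0,"dy":0.2,"dz":0,"wx":0,"wy":0,"wz":0,"claw":0},{"dx":0,"dy":0,"dz":0,"wx":0,"wy":0,"wz":0,"claw":0},{"dx":0,"dy":0,"dz":0,"wx":0,"wy":0,"wz":0,"claw":0}]'
python3 -m inch '[{"dx":0,"dy":0.2,"dz":0,"wx":0,"wy":0,"wz":0,"claw":0},{"dx":0,"dy":0.2,"dz":0,"wx":0,"wy":0,"wz":0,"claw":0},{"dx":0,"dy":0,"dz":0,"wx":0,"wy":0,"wz":0,"claw":0},{"dx":0,"dy":0,"dz":0,"wx":0,"wy":0,"wz":0,"claw":0}]'
```

```text
time_s: 21.95
tcp_pos: [0.6725, 0.1611, 0.1006]
orientation: [0.647, 0.763, -0.002, -0.002]
contact_force: [-11.4, 0.9, 4.7]
gripper_width: 0.009
finger_force: 30.5
time_s: 22.35
tcp_pos: [0.6727, 0.1611, 0.1005]
orientation: [0.647, 0.763, -0.005, -0.005]
contact_force: [-24.4, -1.4, 17.0]
gripper_width: 0.0086
finger_force: 31.8
```

The drawer is home against its end stop. Ease off, release and rise.

```bash
python3 -m inch '[{"dx":0,"dy":-0.6,"dz":0,"wx":0,"wy":0,"wz":0,"claw":0},{"dx":0,"dy":0,"dz":0,"wx":0,"wy":0,"wz":0,"claw":0},{"dx":0,"dy":0,"dz":0,"wx":0,"wy":0,"wz":0,"claw":3.2},{"dx":0,"dy":0,"dz":0,"wx":0,"wy":0,"wz":0,"claw":3.2},{"dx":0,"dy":0,"dz":0,"wx":0,"wy":0,"wz":0,"claw":3.2}]'
python3 -m inch '[{"dx":0,"dy":0,"dz":-3,"wx":0,"wy":0,"wz":0,"claw":3.2},{"dx":0,"dy":0,"dz":-4,"wx":0,"wy":0,"wz":0,"claw":3.2},{"dx":0,"dy":0,"dz":-4,"wx":0,"wy":0,"wz":0,"claw":3.2},{"dx":0,"dy":-5,"dz":-2,"wx":0,"wy":0,"wz":0,"claw":3.2},{"dx":0,"dy":-5,"dz":0,"wx":0,"wy":0,"wz":0,"claw":3.2},{"dx":0,"dy":0,"dz":0,"wx":0,"wy":0,"wz":0,"claw":3.2},{"dx":0,"dy":0,"dz":0,"wx":0,"wy":0,"wz":0,"claw":3.2}]'
python3 - <<'E'
from h import *
shot('wrist','w7.png')
E
```

```text
time_s: 22.85
tcp_pos: [0.6742, 0.1602, 0.1015]
orientation: [0.647, 0.762, 0.001, 0.001]
contact_force: [0.3, -0.5, 0.7]
gripper_width: 0.0319
finger_force: 0.0
time_s: 23.55
tcp_pos: [0.5772, 0.1448, 0.2299]
orientation: [0.647, 0.763, 0.0, 0.0]
contact_force: [0.8, 0.4, 0.1]
gripper_width: 0.0322
finger_force: 0.0
```

View pics/w7.png

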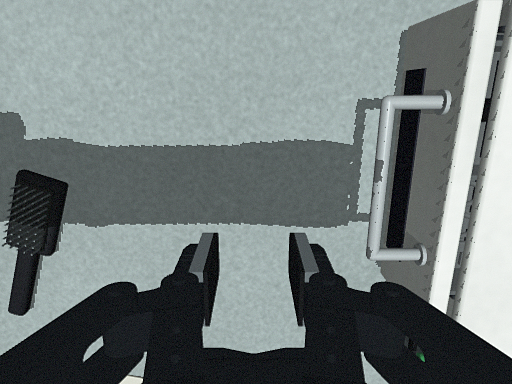

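Run:
```python
from h import *
a=onz('w7.png',387,104,.096);b=onz('w7.png',373,253,.096);print(a,b,(a+b)/2)
shot('top','top2.png')
print(proj('top2.png',[.672,.162,.096]))
im=cv2.imread('pics/top2.png',0);print(im[120:136,205].tolist(),cv2.imread('pics/top0.png',0)[120:136,205].tolist())
```

```text
[0.6617 0.2198 0.096 ] [0.6825 0.1036 0.096 ] [0.6721 0.1617 0.096 ]
[203.9 126.6]
[39, 37, 34, 34, 34, 36, 41, 44, 39, 38, 46, 46, 46, 55, 59, 61] [45, 97, 97, 96, 96, 96, 83, 101, 122, 91, 57, 48, 43, 91, 97, 96]
```

The bar's middle measures (0.672, 0.162), which is 0.205 m from its place at the stop, so the drawer is fully home.

```bash
python3 -c "
from station import env
print(env.job_done())"
```

```text
the job is handed in; nothing more can be done
None
```

The hairbrush lies flat and bristles up in the steriliser drawer's left lane, the drawer is pushed fully home, and I handed the job in at about 24 s; the hand-in gave no verdict.

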